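# Shift the light base's filter pin round its L-shaped slot

## Task

Put the filter of the microscope's light base into its working position: with closed fingers push its upright pin along the long leg of the L-shaped slot to the corner, then push it sideways along the short leg, fully home against the end of the slot, and withdraw. Only push the pin, gently: do not grip it or lift it, and leave the dish, the bottles and everything else around it standing where they are.

Things in the scene. Friction and masses are not known exactly. Their poses are not given: they have to be found in the camera images.
- light_base: fixed low white housing with a flat aluminium deck, 240 (x) x 220 (y) x 42 mm high; origin at the centre of its underside. z is up; x runs along the slot's long leg from start to corner (roughly away from the robot), y along the short leg from corner to end (left when looking along x). The slot is 24 mm wide. Nothing loose stands on the deck within 45 mm of the slot's centre line, except past its end
- slot_start (a point): pin centre line at the start of the long leg, at deck height (light base frame -75, -65, 42 mm); the slot's end wall lies 12 mm further back
- slot_corner (a point): pin centre line at the corner, at deck height (light base frame 70, -65, 42 mm); the walls stop the pin's centre 2 mm further along x and 2 mm further along -y. Long leg start to corner: 145 mm
- slot_end (a point): pin centre line at the closed end of the short leg, at deck height (light base frame 70, 20, 42 mm); the end wall stops the pin's centre 2 mm further along y. Short leg corner to end: 85 mm
- pin_top (a point): centre of the top of the upright round steel pin with a white sleeve above the deck, 20 mm diameter, standing 34.5 mm above the deck. It starts on the long leg, 0 to 55 mm from slot_start. It has 2 mm play each side in the slot, is held down by a wide foot under the deck, slides with under 1 N, has no spring and stays where it is left
- petri_dish: closed glass dish, 62 mm across, 16 mm high, standing on the deck's round white window inside the L; leave it alone. Origin at the centre of its underside
- objective: small upright steel microscope objective, 24 mm across, 38 mm high, standing on the deck past the end of the slot; leave it alone. Origin at the centre of its underside
- oil_bottle: small amber bottle, 26 mm across, 55 mm high, standing on the deck at its near left corner; leave it alone. Origin at the centre of its underside
- beaker: glass beaker, 60 mm across, 80 mm high, on the table just right of the light base; leave it alone. Origin at the centre of its underside
- slide_box: grey and white slide box, 87 x 34 x 42 mm, on the table left of the light base; leave it alone. Origin at the centre of its underside
- stain_jar: glass jar with white cap, 48 mm across, 70 mm high, on the table beyond the light base; leave it alone. Origin at the centre of its underside
- marker: marker pen, 125 mm long, 15 mm thick, lying beyond the light base; leave it alone. Origin at the centre of its underside
- filter_pin: the same pin with its hidden foot; origin on the pin's axis 50 mm below its top
Things that resemble listed ones, but are neither listed nor needed, are in the scene too. Leave any turquoise look-alike of the filter_pin alone.

How it is judged:
On the way, in this order (a step that is already met when the one before it is completed fails the run):
1. the pin has been pushed along the long leg to the corner (x of pin_top in the frame of light_base above 0.06 m and y of pin_top in the frame of light_base below -0.05 m), for 0.05 s.
2. the pin has been pushed along the short leg to its end (y of pin_top in the frame of light_base above 0.014 m and x of pin_top in the frame of light_base above 0.06 m), for 0.2 s.
At the end, for the whole second after the job is handed in: the pin stands upright and at rest in the short leg, within 6 mm of slot_end or touching the end wall, still seated in the slot (not raised by more than 6 mm) (all of step 2 and z of pin_top in the frame of light_base below 0.082 m and angle between pin_top's own z axis and vertical below 0.1 rad and linear speed of filter_pin below 0.01 m/s).
It fails at once if the pin is lifted more than 6 mm or levered over (z of pin_top in the frame of light_base above 0.082 m or angle between pin_top's own z axis and vertical above 0.2 rad).
It fails at once if the pin is squeezed or rammed with more than 35 N (contact force between the fingers and filter_pin above 35 N).
It fails at once if a thing standing around is shifted by more than 15 mm (distance of any of petri_dish, objective, oil_bottle, beaker, slide_box, stain_jar, marker from where it was at the start of the episode above 0.015 m).
It also fails if it takes over 48 s, if anything falls off the work surface, if the arm or the gripper's body presses on something with over 40 N, if the wrist force passes 120 N, or if a joint passes its speed limit or range.

## Robot

A 7-joint arm with a two-finger parallel gripper is mounted at the origin on the work surface. World frame = base frame: x ahead of the robot, y to its left, z up, the work surface at z = 0. Lengths are in m, angles in rad, forces in N, time in s.
With the tool pointing down it reaches from about 0.4 to 0.75 m from the base axis. Payload 19.5 kg.
Tool frame: the origin (TCP) lies midway between the tips of the shut fingers; the grasp point (between the pads) lies 19 mm behind it (bot.tcp_to_grasp is the distance from the TCP to the grasp point, in m); z points along the fingers, y is the line along which they close (so a half turn about z gives the same grasp; the last joint's range is limited). The gripper opens to 85 mm and grips with 20 to 120 N. Pads are 22 mm wide; open, the fingers measure 114 mm over their backs; the gripper's body (76 mm by 85 mm) begins 54 mm behind the grasp point. The pads swing forward as they close: fully open they stand 13 mm farther back than shut.
Start: joints at [-1.384, 0.707, -0.028, 1.485, 0.022, 0.951, -0.075], TCP at [0.13, 0.56, 0.231] pointing down, gripper open.
Joint ranges: [-2.71, 2.71], [-0.32, 2.16], [-1.57, 1.52], [0, 2.45], [-1.46, 4.6], [0, 2.02], [-2.83, 2.83]. Speed limits (rad/s): [1.89, 1.89, 2.57, 2.57, 3.01, 3.01, 3.01].

## Interface

Orientations are given as a unit quaternion [x, y, z, w].
In Python, from station import bot gives the robot as it stands. The module is installed in compiled form; this text tells all that it offers.
- The arm moves only by the tool step_arm, never from a script. Its argument "motion" is a list of rows, each a list of 5 numbers: the shift along the tool's x, y, z in m, then the turn about the tool's z in rad, then the gripper command: -1 is shut, 1 is fully open, values between are in proportion. A call has 1 to 10 rows; each row shifts and turns the commanded pose from where the row before left it, along the tool's axes as they then stand; what a row does not reach is not made up. A row lasts 1/10 s, in which the tool goes at most 50 mm and 8.59 degrees, less where a joint would pass 70% of its speed; a pose out of reach is approached as far as the arm can. A call with a gripper value outside its range is refused whole. The fingers move at their own pace and stop on an object; "grip_force" is the grip in N (left out, the last holds). Time passes only in rows, so rows that do not move let the fingers close. It gives the time, the measured TCP pose, the force, the opening and the grip force at its end, in the units of the state.
- bot.get_state(): the state, without advancing time (a new reading comes with each control period).
- bot.get_image(name): name is "scene" or "top" or "wrist"; returns the picture (384x512x3 uint8, red, green, blue); there is no depth.
- bot.camera_model(name): a dict with "vertical_fov" (degrees; the focal length in pixels is half the picture's height over the tangent of half this angle, whatever the lens; pixels are square), "cx", "cy" (the principal point, pixels), "R" (3x3) and "t" (3): a world point X has camera coordinates R X + t. Camera axes: x right, y down, z forward; pixel columns grow to the right and rows downward; lengths in m; the calibration is good to about 2 mm. The wrist camera is an equidistant fisheye: a pixel r from the principal point sees the ray r / f radians off the axis. A picture is of the moment at which its call begins: read the wrist's pose just before it. camera_model takes no time and is no camera call; for the wrist camera it gives the pose at the moment of the call.
- bot.finish_job(): hands the job in; it is judged then, once.
Trained networks look in the newest picture that a camera, given by its name, has taken for a name from the list of things; names that differ only in an ending like _2 or _b are one class to them, and where a whole thing is asked for, a point or a joint stands for the part that bears it (a point fixed in the world has none). Each returns a list of dicts, best first, with "p" (0 to 1); they miss things now and then, are a little off and sometimes report something else, mostly with a low value. They report only what shows in the picture. A call takes as long as a camera call. They do not tell look-alikes from the thing itself.
- bot.recognise(camera, name): "position" ([x, y, z] in m, in the coordinates of the camera as it stood for that picture, good to about 4 mm: the middle of the surface that is visible of it).
- bot.trace(camera, name): "region" (384x512 bool, what is visible of it).
The state is a dict: "time": time; "joint_positions": joint angles; "joint_velocities": joint speeds; "joint_efforts": joint torques, N m; "tcp_pos": TCP position; "ee_rot": TCP orientation; "wrist_force": force on the tool from outside, world axes, zero at the start; "ft_torque": the same for the moment, N m; "grip_width": finger opening in m; "finger_force": force on a finger pad.
Only numpy, scipy, OpenCV 4.12 (cv2) and the standard library are available. Lean on these libraries where they do the work, as an engineer would, in place of code of your own. Each camera call takes 0.05 s, during which the arm holds its last target. There are 200 camera calls.

## Working session

There is one attempt and no reset: what is moved stays moved. The work goes in short steps, Python scripts to look and compute and a tool call to move; the robot and the scene stay as the last step left them, time stands still between calls to the robot, and variables do not carry over. Pictures are saved under pics/ and viewed, at most 10 in all, crops included, and the job is handed in when it is done.

Besides the shell and the picture viewer there is one more tool, called after "Request:" by a JSON object that holds its "api" and its "payload". step_arm: Moves the arm, as the interface text tells. Its arguments: {"type":"object","properties":{"motion":{"type":"array","items":{"type":"array","items":{"type":"number"}}},"grip_force":{"type":"number"}},"required":["motion"]}

```bash
mkdir -p pics; cat > h.py <<'E'
from station import bot
import numpy as np, cv2
def cam(n):
    m=bot.camera_model(n); m['R']=np.array(m['R']); m['t']=np.array(m['t']); m['f']=192/np.tan(np.radians(m['vertical_fov']/2)); return m
def world(m,p): return m['R'].T@(np.array(p)-m['t'])
def proj(m,X):
    c=m['R']@np.array(X)+m['t']; return np.array([m['cx']+m['f']*c[0]/c[2],m['cy']+m['f']*c[1]/c[2]])
def onz(m,uv,z):
    d=m['R'].T@np.array([(uv[0]-m['cx'])/m['f'],(uv[1]-m['cy'])/m['f'],1]); o=-m['R'].T@m['t']; return o+d*(z-o[2])/d[2]
E
python3 - <<'E'
from h import *
im=[]
for n in ('scene','top'):
    m=cam(n); i=bot.get_image(n); cv2.imwrite(f'pics/{n}.png',cv2.resize(i[...,::-1],(768,576)))
    print(n,'pos',-m['R'].T@m['t'])
    for k in ('light_base','slot_start','slot_corner','slot_end','pin_top','petri_dish','objective','oil_bottle'):
        print(k,[(round(d['p'],2),world(m,d['position']).round(3).tolist(),proj(m,world(m,d['position'])).round().tolist()) for d in bot.recognise(n,k)[:3]])
print(bot.get_state()['ee_rot'],bot.get_state()['time'])
E
```

```text
scene pos [ 1.13942761 -0.42670646  0.59684948]
light_base [(0.59, [0.601, -0.032, 0.039], [243.0, 222.0])]
slot_start [(0.73, [0.601, -0.032, 0.038], [243.0, 223.0])]
slot_corner [(0.86, [0.603, -0.031, 0.042], [244.0, 221.0])]
slot_end [(0.93, [0.6, -0.028, 0.041], [244.0, 220.0])]
pin_top [(0.67, [0.529, -0.065, 0.047], [206.0, 207.0]), (0.58, [0.369, -0.145, 0.01], [134.0, 199.0])]
petri_dish [(0.92, [0.559, 0.016, 0.054], [249.0, 196.0])]
objective [(0.52, [0.65, 0.072, 0.065], [302.0, 203.0]), (0.41, [0.565, 0.183, 0.033], [311.0, 177.0])]
oil_bottle [(0.62, [0.487, 0.076, 0.069], [250.0, 164.0])]
top pos [0.49221326 0.02277597 0.9134011 ]
light_base [(0.85, [0.562, -0.008, 0.038], [284.0, 198.0]), (0.51, [0.701, -0.074, 0.012], [315.0, 136.0])]
slot_start [(0.58, [0.565, -0.006, 0.04], [283.0, 196.0])]
slot_corner [(0.76, [0.562, -0.006, 0.042], [283.0, 198.0])]
slot_end [(0.55, [0.564, -0.006, 0.04], [283.0, 197.0])]
pin_top [(0.84, [0.362, -0.134, 0.001], [342.0, 294.0]), (0.66, [0.523, -0.065, 0.034], [311.0, 217.0])]
petri_dish [(0.81, [0.552, 0.028, 0.052], [267.0, 202.0]), (0.58, [0.569, -0.007, 0.04], [284.0, 195.0]), (0.43, [0.702, -0.073, 0.01], [314.0, 136.0])]
objective [(0.58, [0.643, 0.082, 0.069], [241.0, 157.0])]
oil_bottle [(0.45, [0.484, 0.083, 0.075], [238.0, 235.0])]
[ 1.14131321e-01  9.93465667e-01 -8.86423890e-05 -4.36676339e-05] 0.9
```

View pics/top.png

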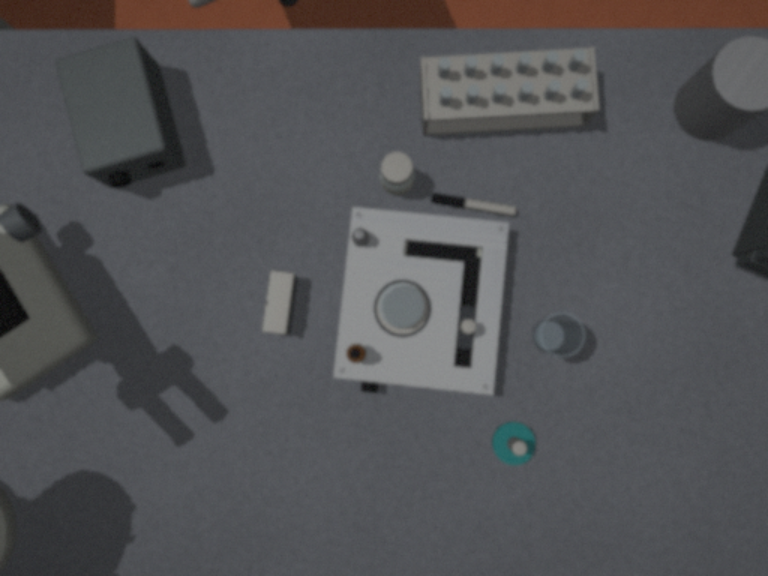

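View pics/scene.png

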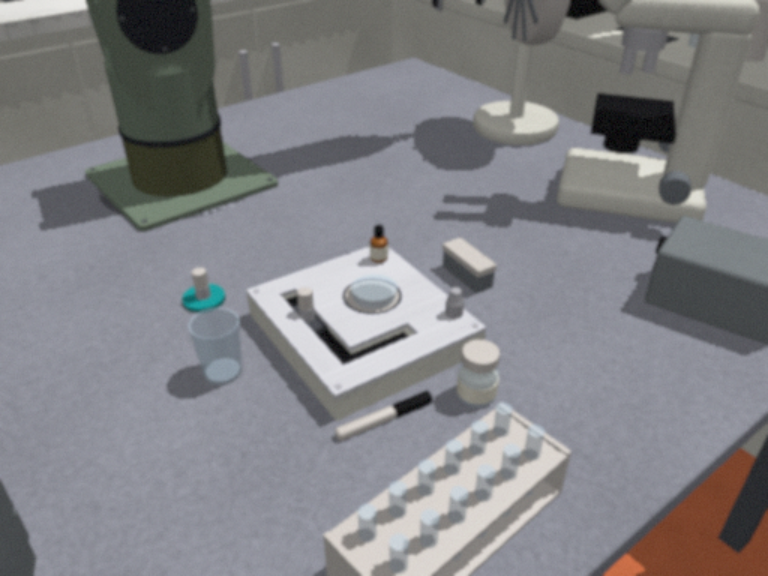

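```bash
cat >> h.py <<'E'
def rigid(L,W):
    L=np.array(L);W=np.array(W); a=L-L.mean(0); b=W-W.mean(0)
    th=np.arctan2((a[:,0]*b[:,1]-a[:,1]*b[:,0]).sum(),(a*b).sum()); R=np.array([[np.cos(th),-np.sin(th)],[np.sin(th),np.cos(th)]])
    return th,R,W.mean(0)-R@L.mean(0)
E
python3 - <<'E'
from h import *
m=cam('top')
px=[(352,208),(511,219),(495,394),(335,378),(463,367),(405,249)]
L=np.array([(120,110),(120,-110),(-120,-110),(-120,110),(-87,-65),(70,32)])/1000
W=np.array([onz(m,((u+.5)/1.5-.5,(v+.5)/1.5-.5),.042)[:2] for u,v in px])
th,R,t=rigid(L,W)
print('yaw deg',np.degrees(th),'t',t); print(((W-t)@R-L)*1000)
bot.get_image('top');bot.get_image('scene')
s=cam('scene'); uv=[]
for n,k in(('top',1),('scene',0)):
    for d in bot.trace(n,'pin_top')[:3]:
        r=d['region']; ys,xs=np.nonzero(r); print(n,d['p'],len(xs),xs.min(),xs.max(),ys.min(),ys.max(),xs.mean(),ys.mean())
# pin top by hand: top (469,326) ; scene (305,291)
ut=((469.5)/1.5-.5,(324.5)/1.5-.5); us=(305.5/1.5-.5,291.5/1.5-.5)
P=lambda c:np.diag([1,1,1])@(np.array([[c['f'],0,c['cx']],[0,c['f'],c['cy']],[0,0,1]])@np.c_[c['R'],c['t']])
X=cv2.triangulatePoints(P(m),P(s),np.array(ut),np.array(us)).ravel();X=X[:3]/X[3];print('pin tri',X,'local',(X[:2]-t)@R)
X=onz(m,ut,.0765);print('pin z',X,'local',(X[:2]-t)@R)
E
```

```text
yaw deg -4.6089098208338495 t [ 0.55923282 -0.00296263]
[[-1.06488793  0.61969727]
 [ 3.09020607 -2.06801529]
 [ 0.33473688  0.51990528]
 [ 0.46261434  0.15549168]
 [-0.49848321  1.8103506 ]
 [-2.32418614 -1.03742954]]
top 0.72 665 328 356 281 309 342.1578947368421 294.81353383458645
scene 0.87 346 196 217 191 222 205.6907514450867 206.78034682080926
scene 0.79 558 122 150 179 208 135.23297491039426 195.331541218638
pin tri [ 0.52368397 -0.06472421  0.07598953] local [-0.03047112 -0.06441835]
pin z [ 0.52454252 -0.06331674  0.0765    ] local [-0.02972843 -0.06294644]
```

```bash
python3 - <<'E'
from h import *
s=cam('scene');m=cam('top')
for X in([.13,.56,.23],[.13,.56,.4],[.238,.39,.23],[.358,.28,.23],[.479,-.062,.23]): print(X,proj(s,X)*1.5,proj(m,X)*1.5)
for U in((570,170),(560,205),(700,220),(480,120),(560,120)): print(U,onz(s,(U[0]/1.5,U[1]/1.5),0))
for U in((0,300),(90,330),(20,220),(0,395)): print(U,onz(m,(U[0]/1.5,U[1]/1.5),0),onz(m,(U[0]/1.5,U[1]/1.5),.1))
i=bot.get_image('wrist');cv2.imwrite('pics/w.png',i[...,::-1])
E
```

```text
[0.13, 0.56, 0.23] [458.67660892  14.0888792 ] [-108.04003836  682.05223216]
[0.13, 0.56, 0.4] [464.6581868 -84.6791301] [-281.46333596  795.6055772 ]
[0.238, 0.39, 0.23] [429.97404366  44.15808662] [ 55.37875057 581.23230892]
[0.358, 0.28, 0.23] [428.12474002  76.72078965] [162.42643759 468.67701806]
[0.479, -0.062, 0.23] [277.80587302 166.77583489] [482.15276814 360.88132046]
(570, 170) [0.42170836 0.59504566 0.        ]
(560, 205) [0.49839832 0.47454929 0.        ]
(700, 220) [0.67965001 0.6202339  0.        ]
(480, 120) [0.14339614 0.63111651 0.        ]
(560, 120) [0.25180815 0.76844187 0.        ]
(0, 300) [0.55264398 0.62215327 0.        ] [0.54602797 0.55653289 0.1       ]
(90, 330) [0.51021301 0.4837383  0.        ] [0.50824238 0.43327171 0.1       ]
(20, 220) [0.67331279 0.59987118 0.        ] [0.65348585 0.53669026 0.1       ]
(0, 395) [0.41316064 0.61243038 0.        ] [0.42181539 0.54787447 0.1       ]
```

View pics/w.png

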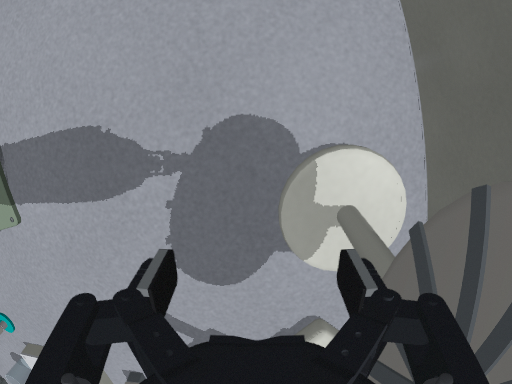

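Request:
{"api": "step_arm", "payload": {"motion": [[0,0,0,-0.074,-1],[0,0,0,-0.074,-1],[-0.022,-0.03,0,0,-1],[-0.022,-0.03,0,0,-1],[-0.022,-0.03,0,0,-1],[-0.022,-0.03,0,0,-1],[-0.022,-0.03,0,0,-1],[-0.022,-0.03,0,0,-1],[-0.022,-0.03,0,0,-1],[-0.016,-0.027,0,0,-1]]}}

```text
time: 2.15
tcp_pos: [0.2817, 0.3084, 0.2314]
ee_rot: [0.041, 0.999, -0.0, 0.0]
wrist_force: [1.0, 0.2, 0.0]
grip_width: -0.0002
finger_force: 0.0
```

Request:
{"api": "step_arm", "payload": {"motion": [[-0.022,-0.036,0,0,-1],[-0.022,-0.036,0,0,-1],[-0.022,-0.036,0,0,-1],[-0.022,-0.036,0,0,-1],[-0.022,-0.036,0,0,-1],[-0.022,-0.036,0,0,-1],[-0.022,-0.036,0,0,-1],[-0.022,-0.036,0,0,-1],[-0.022,-0.036,0,0,-1],[-0.022,-0.036,0,0,-1]]}}

```text
time: 3.15
tcp_pos: [0.4715, -0.0684, 0.2315]
ee_rot: [0.041, 0.999, -0.0, 0.0]
wrist_force: [0.6, 1.2, 0.2]
grip_width: -0.0003
finger_force: 0.0
```

Request:
{"api": "step_arm", "payload": {"motion": [[0,0.007,0.03,0,-1],[0,0,0.04,0,-1],[0,0,0.04,0,-1],[0,0,0.02,0,-1],[0,0,0,0,-1]]}}

```text
time: 3.65
tcp_pos: [0.4705, -0.0594, 0.0994]
ee_rot: [0.04, 0.999, 0.0, -0.002]
wrist_force: [-0.7, -0.7, -0.3]
grip_width: -0.0003
finger_force: 0.0
```

```bash
cat >> h.py <<'E'
def wproj(m,X):
    c=m['R']@np.array(X)+m['t']; r=np.hypot(c[0],c[1]); a=np.arctan2(r,c[2]); f=m['f']
    return np.array([m['cx']+f*a*c[0]/r,m['cy']+f*a*c[1]/r])
TH=np.radians(-4.6); RB=np.array([[np.cos(TH),-np.sin(TH)],[np.sin(TH),np.cos(TH)]]); T=np.array([.5592,-.003])
def l2w(x,y,z): return np.r_[RB@[x/1000,y/1000]+T,z/1000]
def tcp():
    s=bot.get_state(); p=np.array(s['tcp_pos']); return ((p[:2]-T)@RB*1000).round(1),p[2]
E
python3 - <<'E'
from h import *
m=cam('wrist');i=bot.get_image('wrist')[...,::-1].copy()
print(tcp())
for q in([-87,-77],[-87,-53],[82,-77],[82,32],[58,32],[58,-53],[120,110],[120,-110],[-120,-110]):
    cv2.circle(i,tuple(int(v) for v in wproj(m,l2w(*q,42)).round()),2,(0,0,255),-1)
cv2.circle(i,tuple(int(v) for v in wproj(m,l2w(-30,-65,76.5)).round()),2,(0,255,0),-1)
cv2.imwrite('pics/w2.png',cv2.resize(i,(768,576)))
E
```

```text
(array([-83.2, -63.4]), np.float64(0.10102253121581742))
```

View pics/w2.png

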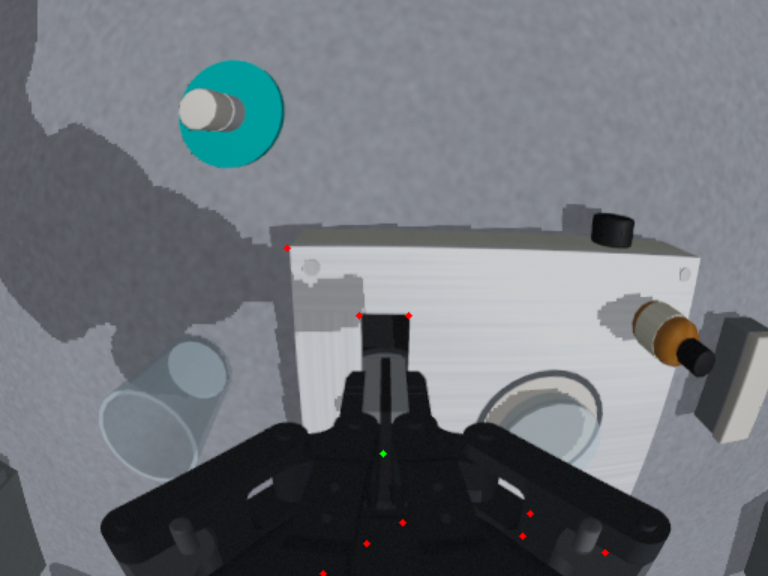

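Request:
{"api": "step_arm", "payload": {"motion": [[0,-0.0015,0.02,0,-1],[0,0,0.02,0,-1],[0,0,0.009,0,-1],[-0.008,0,0,0,-1],[-0.008,0,0,0,-1],[-0.006,0,0,0,-1],[-0.004,0,0,0,-1],[-0.004,0,0,0,-1],[-0.004,0,0,0,-1],[-0.004,0,0,0,-1]]}}

```text
time: 4.7
tcp_pos: [0.5094, -0.0642, 0.0524]
ee_rot: [0.04, 0.999, -0.0, -0.0]
wrist_force: [-1.3, 0.4, -0.0]
grip_width: -0.0003
finger_force: 0.4
```

```bash
python3 - <<'E'
from h import *
print(tcp(),bot.get_state()['wrist_force'])
E
```

```text
(array([-44.7, -65. ]), np.float64(0.05240347688372451)) [-1.32767759  0.36983447 -0.00367593]
```

Request:
{"api": "step_arm", "payload": {"motion": [[-0.005,0,0,0,-1],[-0.008,0,0,0,-1],[-0.008,0,0,0,-1],[-0.008,0,0,0,-1],[-0.008,0,0,0,-1],[-0.008,0,0,0,-1],[-0.008,0,0,0,-1],[-0.008,0,0,0,-1],[-0.008,0,0,0,-1],[-0.006,0,0,0,-1]]}}

```text
time: 5.7
tcp_pos: [0.5847, -0.0702, 0.0523]
ee_rot: [0.04, 0.999, -0.0, 0.0]
wrist_force: [-1.3, -0.3, 1.0]
grip_width: 0.0001
finger_force: 0.4
```

```bash
python3 - <<'E'
from h import *
print(tcp(),bot.get_state()['wrist_force'])
m=cam('top');i=bot.get_image('top')[...,::-1]
s=bot.get_image('scene')[...,::-1]
cv2.imwrite('pics/t3.png',np.hstack([cv2.resize(i[120:280,200:360],(480,480)),cv2.resize(s[140:290,150:340],(320,253)) if 0 else np.vstack([cv2.resize(s[140:290,150:340],(320,253)),np.zeros((227,320,3),np.uint8)])]))
E
```

```text
(array([ 30.8, -65. ]), np.float64(0.0522828321931431)) [-1.31110314 -0.34563901  1.03597705]
```

View pics/t3.png

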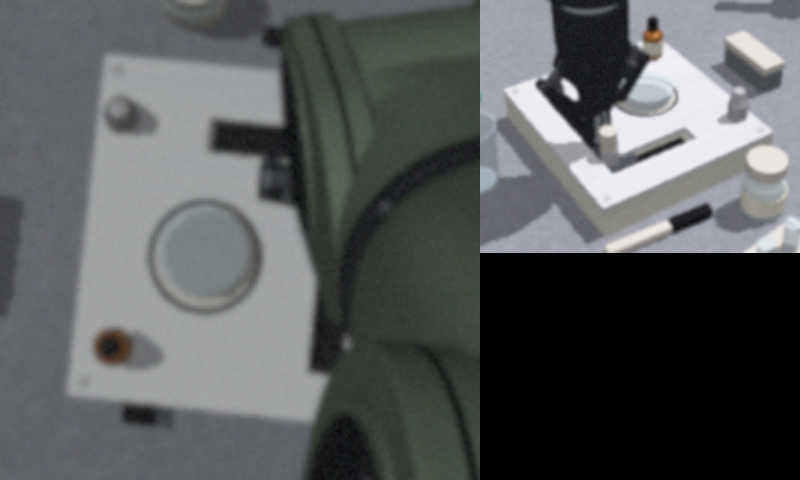

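Request:
{"api": "step_arm", "payload": {"motion": [[-0.005,0,0,0,-1],[-0.004,0,0,0,-1],[-0.003,0,0,0,-1],[-0.002,0,0,0,-1],[-0.001,0,0,0,-1],[-0.001,0,0,0,-1]]}}

```text
time: 6.4
tcp_pos: [0.5999, -0.0715, 0.0523]
ee_rot: [0.04, 0.999, -0.0, -0.0]
wrist_force: [-1.4, -0.6, -0.0]
grip_width: -0.0001
finger_force: 0.3
```

Request:
{"api": "step_arm", "payload": {"motion": [[-0.001,0,0,0,-1],[-0.001,0,0,0,-1],[0,0,0,0,-1]]}}

```text
time: 6.7
tcp_pos: [0.6021, -0.0717, 0.0523]
ee_rot: [0.04, 0.999, -0.0, 0.0]
wrist_force: [0.2, -0.5, -0.2]
grip_width: 0.0
finger_force: 0.0
```

```bash
python3 - <<'E'
from h import *
print(tcp(),bot.get_state()['wrist_force'])
m=cam('scene');s=bot.get_image('scene')[...,::-1].copy()
s=cv2.resize(s[160:280,170:330],(800,600),interpolation=cv2.INTER_CUBIC)
for q,c in(((70,-65,76.5),(0,255,0)),((65,-65,76.5),(0,0,255)),((82,-77,42),(255,0,0)),((82,32,42),(255,0,0))):
    u=(proj(m,l2w(*q))-[170,160]+.5)*5; cv2.circle(s,tuple(int(v) for v in u),4,c,-1)
cv2.imwrite('pics/s4.png',s)
for d in bot.recognise('scene','pin_top'): print(d['p'],world(m,d['position']),((world(m,d['position'])[:2]-T)@RB*1000))
E
```

```text
(array([ 48.2, -65. ]), np.float64(0.05231392770220703)) [ 0.22450367 -0.45721745 -0.23085353]
0.74 [ 0.62251875 -0.08005304  0.05188154] [ 69.29436217 -71.72674946]
0.59 [ 0.36817323 -0.14353652  0.00576888] [-179.1405678  -155.40397317]
```

View pics/s4.png

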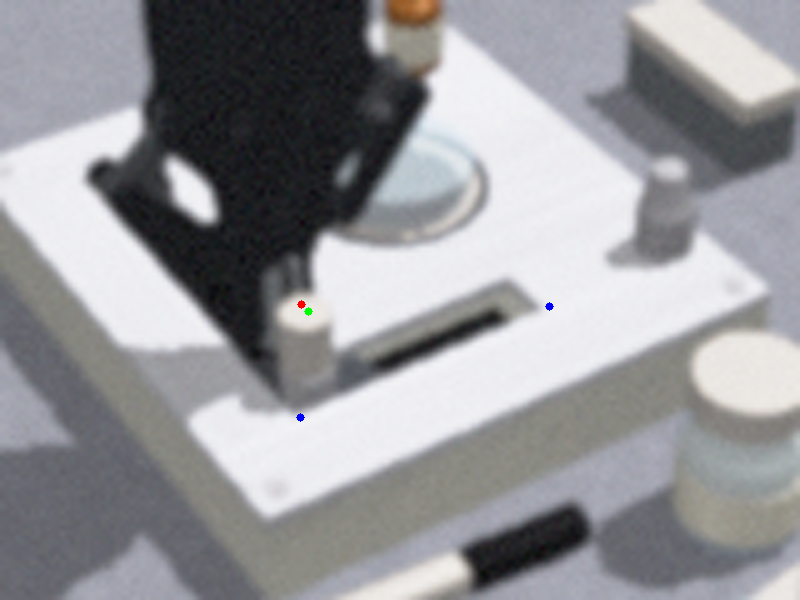

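Request:
{"api": "step_arm", "payload": {"motion": [[-0.001,0,0,0,-1],[-0.001,0,0,0,-1]]}}

```text
time: 7.0
tcp_pos: [0.604, -0.0718, 0.0523]
ee_rot: [0.04, 0.999, -0.0, -0.0]
wrist_force: [-0.5, 0.1, -0.2]
grip_width: 0.0001
finger_force: 0.3
```

Request:
{"api": "step_arm", "payload": {"motion": [[-0.001,0,0,0,-1]]}}

```text
time: 7.1
tcp_pos: [0.6049, -0.0719, 0.0523]
ee_rot: [0.04, 0.999, -0.0, -0.0]
wrist_force: [-4.0, -0.4, 1.8]
grip_width: -0.0001
finger_force: 2.1
```

Request:
{"api": "step_arm", "payload": {"motion": [[0.005,0,0,0,-1],[0.01,0,0,0,-1],[0,0,-0.02,0,-1],[0,0,-0.02,0,-1],[0,-0.02,0,0,-1],[0,-0.02,0,0,-1],[-0.014,0,0,0,-1],[-0.02,0,0,0,-1],[0,0,0,0,-1]]}}

```text
time: 8.0
tcp_pos: [0.6219, -0.1133, 0.0921]
ee_rot: [0.04, 0.999, 0.0, 0.001]
wrist_force: [-0.2, 0.6, -0.6]
grip_width: -0.0
finger_force: 0.0
```

```bash
python3 - <<'E'
from h import *
print(tcp(),bot.get_state()['wrist_force'])
m=cam('scene');s=bot.get_image('scene')[...,::-1].copy()
s=cv2.resize(s[160:280,170:330],(800,600),interpolation=cv2.INTER_CUBIC)
cv2.imwrite('pics/s5.png',s)
E
```

```text
(array([  71.3, -104.9]), np.float64(0.09212368184885256)) [-0.22530475  0.61011032 -0.59368027]
```

View pics/s5.png

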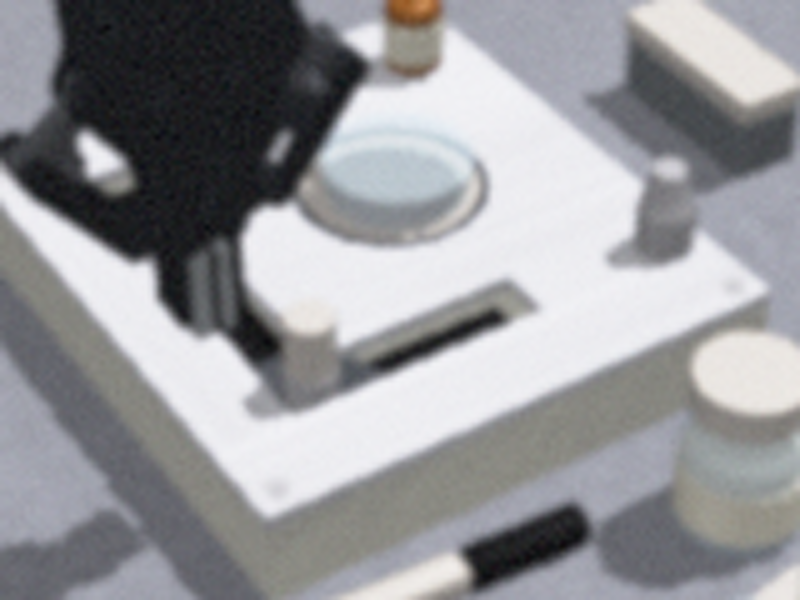

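Request:
{"api": "step_arm", "payload": {"motion": [[0,0,0.02,0,-1],[0,0,0.02,0,-1],[0,0.004,0,0,-1],[0,0.004,0,0,-1],[0,0.004,0,0,-1],[0,0.004,0,0,-1],[0,0.004,0,0,-1],[0,0.004,0,0,-1]]}}

```text
time: 8.85
tcp_pos: [0.6227, -0.0891, 0.0527]
ee_rot: [0.04, 0.999, -0.0, 0.0]
wrist_force: [0.5, -0.9, 0.5]
grip_width: 0.0001
finger_force: 0.4
```

Request:
{"api": "step_arm", "payload": {"motion": [[0,0.006,0,0,-1],[0,0.007,0,0,-1],[0,0.007,0,0,-1],[0,0.007,0,0,-1],[0,0.007,0,0,-1],[0,0.007,0,0,-1],[0,0.007,0,0,-1],[0,0.007,0,0,-1],[0,0.006,0,0,-1],[0,0.004,0,0,-1]]}}

```text
time: 9.85
tcp_pos: [0.6279, -0.0239, 0.0523]
ee_rot: [0.04, 0.999, 0.0, -0.0]
wrist_force: [0.4, -0.7, -0.1]
grip_width: 0.0001
finger_force: 0.4
```

```bash
python3 - <<'E'
from h import *
print(tcp(),bot.get_state()['wrist_force'])
m=cam('scene');s=bot.get_image('scene')[...,::-1].copy()
s=cv2.resize(s[160:280,170:330],(800,600),interpolation=cv2.INTER_CUBIC)
cv2.imwrite('pics/s6.png',s)
E
```

```text
(array([ 70.1, -15.3]), np.float64(0.05229331315274176)) [ 0.43069155 -0.74917797 -0.08188836]
```

View pics/s6.png

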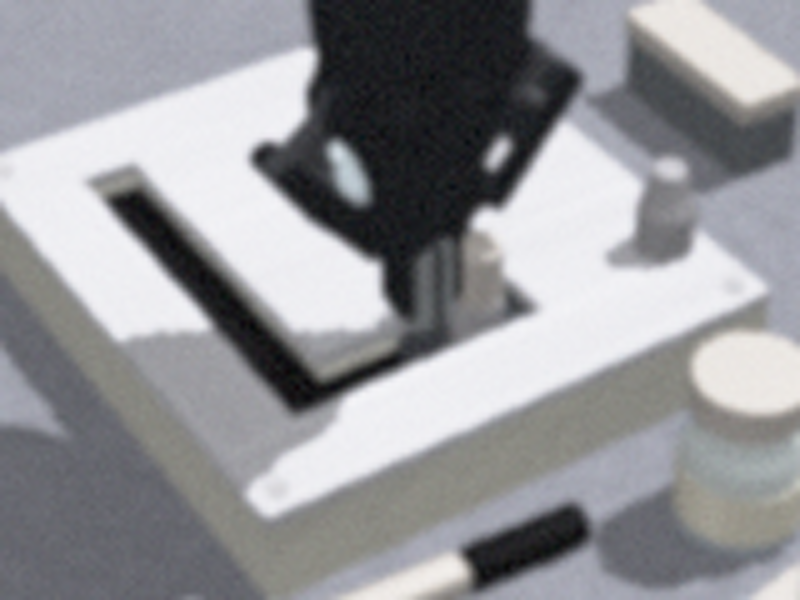

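Request:
{"api": "step_arm", "payload": {"motion": [[0,0.003,0,0,-1],[0,0.003,0,0,-1],[0,0.002,0,0,-1],[0,0.001,0,0,-1]]}}

```text
time: 10.3
tcp_pos: [0.6286, -0.0155, 0.0523]
ee_rot: [0.04, 0.999, -0.0, -0.0]
wrist_force: [0.2, -1.2, -0.2]
grip_width: 0.0002
finger_force: 0.3
```

Request:
{"api": "step_arm", "payload": {"motion": [[0,0.001,0,0,-1],[0,0.001,0,0,-1]]}}

```text
time: 10.5
tcp_pos: [0.6287, -0.0137, 0.0523]
ee_rot: [0.04, 0.999, -0.0, 0.0]
wrist_force: [0.4, -0.9, -0.2]
grip_width: 0.0001
finger_force: 0.3
```

Request:
{"api": "step_arm", "payload": {"motion": [[0,0.001,0,0,-1]]}}

```text
time: 10.6
tcp_pos: [0.6288, -0.0126, 0.0523]
ee_rot: [0.04, 0.999, -0.0, 0.0]
wrist_force: [-0.0, -1.1, 1.1]
grip_width: -0.0
finger_force: 0.3
```

Request:
{"api": "step_arm", "payload": {"motion": [[0,0.001,0,0,-1],[0,0.001,0,0,-1]]}}

```text
time: 10.8
tcp_pos: [0.629, -0.0105, 0.0523]
ee_rot: [0.04, 0.999, -0.0, -0.0]
wrist_force: [0.3, 0.3, 0.1]
grip_width: -0.0004
finger_force: 0.3
```

Request:
{"api": "step_arm", "payload": {"motion": [[0,0.001,0,0,-1]]}}

```text
time: 10.9
tcp_pos: [0.6291, -0.01, 0.0524]
ee_rot: [0.04, 0.999, -0.0, 0.0]
wrist_force: [-1.6, -5.9, 3.3]
grip_width: 0.0
finger_force: 2.8
```

Request:
{"api": "step_arm", "payload": {"motion": [[0,0.0005,0,0,-1]]}}

```text
time: 11.0
tcp_pos: [0.6291, -0.0099, 0.0525]
ee_rot: [0.041, 0.999, -0.001, 0.0]
wrist_force: [-0.8, -6.3, 4.7]
grip_width: -0.0001
finger_force: 3.2
```

Request:
{"api": "step_arm", "payload": {"motion": [[0,0,0,0,-1],[0,0,0,0,-1],[0,-0.003,0,0,-1],[0,-0.008,0,0,-1],[0,-0.015,0,0,-1],[0,-0.015,0,0,-1],[0,0,-0.04,0,-1],[0,0,-0.05,0,-1],[0,0,-0.05,0,-1],[0,0,0,0,-1]]}}

```text
time: 12.0
tcp_pos: [0.6278, -0.0516, 0.1986]
ee_rot: [0.041, 0.999, -0.0, 0.004]
wrist_force: [0.4, -0.2, -1.4]
grip_width: 0.0001
finger_force: 0.0
```

```bash
python3 - <<'E'
from h import *
print(tcp(),bot.get_state()['wrist_force'])
m=cam('scene');s=bot.get_image('scene')[...,::-1].copy()
s=cv2.resize(s[160:280,170:330],(800,600),interpolation=cv2.INTER_CUBIC)
cv2.imwrite('pics/s7.png',s)
E
```

```text
(array([ 72.3, -42.9]), np.float64(0.19860359477552153)) [ 0.35487926 -0.16179203 -1.43999826]
```

View pics/s7.png

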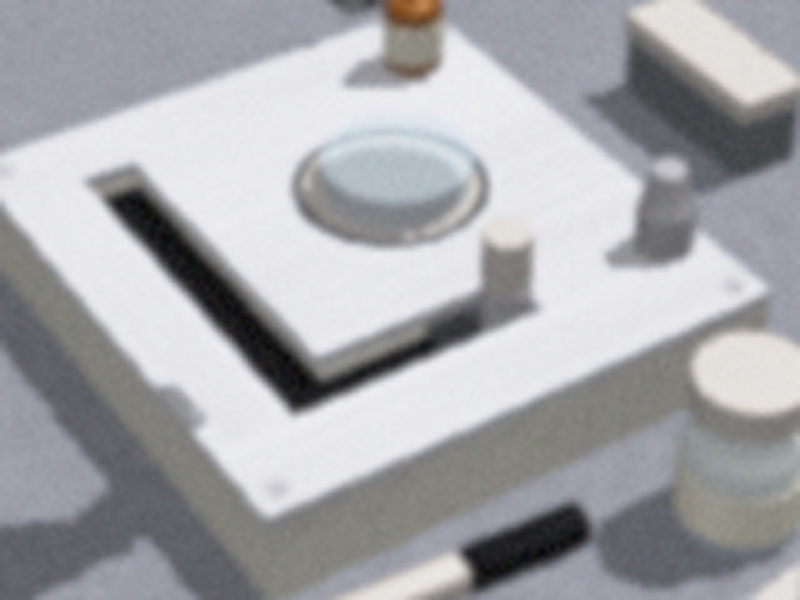

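The picture shows the pin upright at the closed end of the short leg (crop pixel 507, 270). The dish, objective and bottle have not moved.

```bash
python3 -c "
from station import bot
print(bot.finish_job())"
```

```text
the job is handed in; nothing more can be done
None
```

I pushed the filter pin along the long leg to the corner, then along the short leg against its end wall. I withdrew the arm and handed the job in at about 12 s; the last picture showed the pin upright at the end, nothing visibly disturbed, and no verdict came back.

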